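# Snap a price-sign case shut with the bench pliers

### The arm

A 6-joint arm with a two-finger parallel gripper is mounted at the origin on a cart in front of the work surface, level with it; the furniture and walls round the work are solid. World frame = base frame: x ahead of the robot, y to its left, z up, the work surface at z = 0. Lengths are in mm, angles in rad, forces in N, time in s.
With the tool pointing down it reaches from about 350 to 875 mm from the base axis. Payload 4.2 kg.
Tool frame: the origin (TCP) lies between the finger pads; the fingertips stand 11 mm ahead of it and the grasp point (between the pads) lies 8 mm behind it; z points along the fingers, y is the direction in which the jaws open and shut (so a half turn about z gives the same grasp; the last joint's range is limited). The gripper opens to 85 mm and grips with 20 to 120 N. Pads are 22 mm wide; open, the fingers measure 114 mm over their backs; the gripper's body (76 mm by 85 mm) begins 54 mm behind the grasp point. The pads swing forward as they close: fully open they stand 13 mm farther back than shut.
Start: joints at [-0.889, 0.385, 0.008, 0, -1.194, -0.259], TCP at [256.46, -569.937, 242.312] pointing down, gripper open.
Joint ranges: [-3.14, 3.14], [-1.21, 2.06], [-1.07, 1.41], [-3.16, 2.05], [-2.99, -0.16], [-3.1, 3.1]. Speed limits (rad/s): [2.79, 2.79, 3.14, 3.14, 3.14, 3.14].

### API

Orientations are given as a unit quaternion [x, y, z, w].
In Python, from bench import * gives the robot as it stands.
- The arm moves only by the tool servo_tool, never from a script. Its argument "rows" is a list of rows, each a list of 7 numbers: the opening, from 0 (shut) to 1 (fully open), then the shift along the tool's x, y, z in cm, then the turn, a rotation vector about the tool's x, y, z in degrees. A call has 1 to 12 rows; each row shifts and turns the commanded pose from where the row before left it, along the tool's axes as they then stand; what a row does not reach is not made up. A row lasts 1/10 s, in which the tool goes at most 50 mm and 8.59 degrees, less where a joint would pass 70% of its speed; a pose out of reach is approached as far as the arm can. A call is refused whole if a number of a shift passes 5 or a number of a turn 8.59, either way. A call with a gripper value outside its range is refused whole. The fingers move at their own pace and stop on an object; the grip force is fixed at half the most. Time passes only in rows, so rows that do not move let the fingers close. It gives the time, the measured TCP pose, the force and the opening at its end, in the units of the state.
- read_state(): the state, without advancing time (a new reading comes with each control period).
- get_image(name): name is "scene" or "top"; returns a dict with "image" (480x640x3 uint8, red, green, blue), "mtx" (3x3 intrinsics, pixels), "k1" (the pictures are not rectified: a ray, as slopes to the right and down, at radius r is drawn at 1 + k1 r^2 times it, then the intrinsics apply), "extrinsics" (4x4, takes a point from camera to world coordinates). Camera axes: x right, y up, looking along -z (the intrinsics and any distortion apply to the point x, -y, -z); pixel columns grow to the right and rows downward; lengths in mm; the calibration is good to about 2 mm. A picture is of the moment at which its call begins. There is no depth.
- job_done(): hands the job in, once; it reports no verdict.
The state is a dict: "clock": time; "joints": joint angles; "joint_vel": joint speeds; "joint_efforts": joint torques, N m; "position": TCP position; "ee_rot": TCP orientation; "contact_force": force on the tool from outside, world axes, zero at the start; "wrist_torque": the same for the moment, N m; "gripper_width": finger opening in mm.
Only numpy, scipy, OpenCV 4.12 (cv2) and the standard library are available. Lean on these libraries where they do the work, as an engineer would, in place of code of your own. Each camera call takes 0.05 s, during which the arm holds its last target. There are 200 camera calls.

### The job

Push the open price-sign case along its guide rails by its upright tab until it is fully home against the stop under the bench pliers. Then press the pliers' red grip down until the press stud on the blue flap clicks shut (use the pliers, not the fingers, on the flap), let the pliers spring open, and draw the closed case back along the rails until no part of it is under the pliers' arm any more. Leave the jars standing where they are.

Things in the scene. Friction and masses are not known exactly. Their poses are not given: they have to be found in the camera images.
- pliers: Fixed bench pliers on a brown board, 395 x 74 x 10 mm, with two aluminium guide rails 22 mm high. Origin on the table under the die's centre. +x is the feed direction (roughly world +y, the robot's left); z up. Board from x = -230 to +165 mm, rails from -230 to +32 mm; lips on the rails hold the case down, so it only slides along x. Hinge rivet at x = +125, z = 45 mm.
- pliers_die (a point): Centre of the underside of the pliers' round die (18 mm across) when open: x = 0 in the pliers' frame, 48 mm above the table. A stop 37 mm ahead of it (+x) meets the case's front edge when the case is home; a low plate 222 mm behind it ends the rails.
- pliers_pad (a point): Point on top of the red grip of the pliers' hinged upper arm, straight above the die, 80 mm above the table when open, 125 mm from the rivet: press here straight down. The grip runs from x = -20 to +64 mm in the pliers' frame, 34 mm wide; the arm ends at x = -20 mm.
- pliers_arm (a joint): Upper arm's angle, rad: 0 open (a spring returns it), grows when pressed down, at most 0.2. The die meets the stud of a case that is home at about 0.08, the stud clicks at about 0.14 (grip 17 mm down), at about 0.17 (21 mm down) the die rests on the shut stud. Force at the grip: 1 to 2 N, then about 7 N, falling off at the click; hard beyond 19 mm down.
- case_tab (a point): Centre of the upright white tab at the rear of the case, to push or pull it by; 50 mm above the table. The tab is 8 mm thick along the feed, 34 mm wide, from 16 to 80 mm above the table. It is at about x = -83 mm in the pliers' frame when the case is home; the case is clear of the pliers' arm when it is behind x = -140 mm, and meets the rear plate at x = -210 mm.
- case_stud (a point): Where the brass press stud (cap 18 mm across, on the flap) sits when shut: 83 mm ahead of the tab, 27 mm above the table; under the die when home. Loose case, 0.15 to 0.3 kg: white plate 132 x 52 x 6 mm between the rails, front edge 37 mm ahead of this point; blue flap 72 x 36 mm on top, hinged 55 mm behind it.
- case_flap (a joint): Angle of the blue flap to the case's plate, rad: about 0.21 open, 0 shut with the stud snapped. It springs back open if let go above about 0.1 and snaps shut by itself below about 0.06.
- jar_plum: Bystander: jar with dark contents and grey lid, 70 mm wide, 86 mm high, origin under its centre.
- jar_peach: Bystander: jar with yellowish lid, 60 mm wide, 92 mm high, origin under its centre.

How it is judged:
By the outcome, as a careful person would: the job done as asked, in the order asked, and still so for the second after the job is handed in, with the robot touching nothing.
It also fails if it takes over 45 s, if anything falls off the work surface, if the arm or the gripper's body presses on something with over 40 N, if the wrist force passes 120 N, or if a joint passes its speed limit or range.

## Working session

There is one attempt and no reset: what is moved stays moved. The work goes in short steps, Python scripts to look and compute and a tool call to move; the robot and the scene stay as the last step left them, time stands still between calls to the robot, and variables do not carry over. Pictures are saved under pics/ and viewed, about 8 in all and at most 12, crops included, and the job is handed in when it is done.

Besides the shell and the picture viewer there is one more tool, called after "Call:" by a JSON object that holds its "op" and its "data". servo_tool: Moves the arm, as the interface text tells. Its arguments: {"type":"object","properties":{"rows":{"type":"array","items":{"type":"array","items":{"type":"number"}}}},"required":["rows"]}

```bash
mkdir -p pics; ls; cat > h.py <<'E'
from bench import *
import numpy as np, cv2
from scipy.spatial.transform import Rotation as R
def grab(n,f):
    d=get_image(n); cv2.imwrite(f,d["image"][:,:,::-1]); np.savez(''+n+'.npz',**d); return d
def ray(d,u,v):
    K=np.asarray(d["mtx"]);k=float(d["k1"]);p=np.array([(u-K[0,2])/K[0,0],(v-K[1,2])/K[1,1]]);q=p.copy()
    for _ in range(30): q=p/(1+k*(q@q))
    E=np.asarray(d["extrinsics"]); return E[:3,3],E[:3,:3]@np.array([q[0],-q[1],-1])
def onz(d,u,v,z):
    o,r=ray(d,u,v); return (o+r*(z-o[2])/r[2]).round(1)
def proj(d,P):
    K=np.asarray(d["mtx"]);k=float(d["k1"]);E=np.asarray(d["extrinsics"]);c=E[:3,:3].T@(np.asarray(P)-E[:3,3])
    q=np.array([c[0],-c[1]])/-c[2]; q=q*(1+k*(q@q)); return (K[:2,:2]@q+K[:2,2]).round(1)
E
python3 - <<'E'
from h import *
for n in("scene","top"):
    d=grab(n,f"pics/{n}0.png"); print(n,d["extrinsics"].round(2) if hasattr(d["extrinsics"],'round') else d["extrinsics"],d["mtx"],d["k1"])
print(read_state())
E
```

```text
pics
scene [[-5.50000e-01 -6.90000e-01  4.70000e-01  1.10145e+03]
 [ 8.40000e-01 -4.40000e-01  3.20000e-01  5.29500e+02]
 [-1.00000e-02  5.70000e-01  8.20000e-01  1.05192e+03]
 [ 0.00000e+00  0.00000e+00  0.00000e+00  1.00000e+00]] [[585.47863392   0.         312.66050863]
 [  0.         585.47863392 247.16701303]
 [  0.           0.           1.        ]] 0.06582322382582481
top [[ 2.00000e-02  9.90000e-01 -1.50000e-01  4.00160e+02]
 [-1.00000e+00  2.00000e-02 -2.00000e-02  1.60530e+02]
 [-2.00000e-02  1.50000e-01  9.90000e-01  1.17095e+03]
 [ 0.00000e+00  0.00000e+00  0.00000e+00  1.00000e+00]] [[495.47918481   0.         315.67599632]
 [  0.         495.47918481 236.75325106]
 [  0.           0.           1.        ]] -0.10942542709903211
{'clock': 0.1, 'joints': array([-8.89422567e-01,  3.85505050e-01,  6.75549141e-03, -4.24434754e-04,
       -1.19401740e+00, -2.58589801e-01]), 'joint_vel': array([-0.00097484, -0.00214346,  0.003471  ,  0.00173264,  0.0014871 ,
       -0.00034807]), 'joint_efforts': array([-1.28934571e-03, -3.93316913e+01,  1.88928884e+01,  4.19798478e+00,
       -2.61266476e-03, -4.75672152e-06]), 'position': array([ 256.23806152, -569.50540605,  241.31446055]), 'ee_rot': array([-2.09744457e-01,  9.77755723e-01,  9.67815996e-04, -2.70353235e-04]), 'contact_force': array([ 0.45488212, -0.70364375,  0.46925296]), 'wrist_torque': array([ 0.04004686,  0.01120128, -0.00386508]), 'gripper_width': 85.62722264941038}
```

View pics/scene0.png

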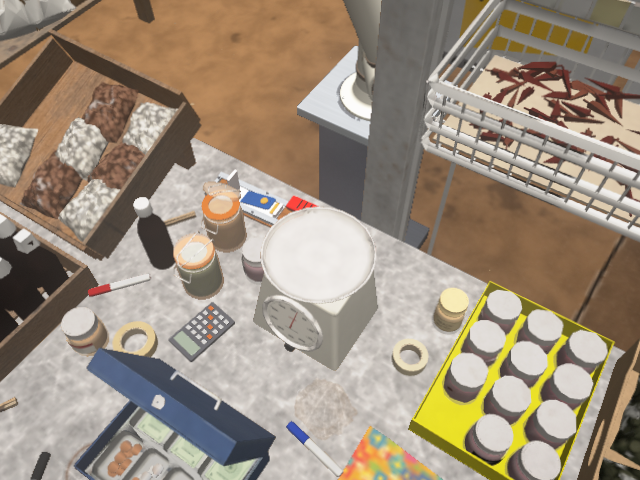

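View pics/top0.png

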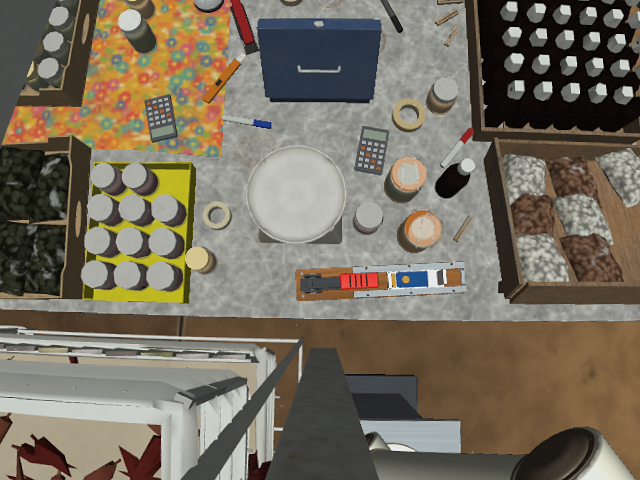

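The top view shows the pliers at about (297–466, 263–300), with the red grip near (360,281), the blue flap near (408,280) and the white tab near (446,277). The scale hides the pliers in the scene view. A grey post and a wire rack stand near the robot. I'll zoom in next.

```bash
python3 - <<'E'
from h import *
d=dict(np.load('top.npz')); im=d["image"]
c=cv2.resize(im[255:310,285:475],None,fx=4.2,fy=4.2,interpolation=cv2.INTER_CUBIC); cv2.imwrite('pics/crop1.png',c[:,:,::-1])
hsv=cv2.cvtColor(im,cv2.COLOR_RGB2HSV)
def m(lo,hi,z,n):
    k=cv2.inRange(hsv,lo,hi); k[:255]=0;k[305:]=0;k[:,:290]=0;k[:,475:]=0
    cs,_=cv2.findContours(k,0,2); cc=max(cs,key=cv2.contourArea); r=cv2.minAreaRect(cc); print(n,r,[onz(d,*p,z) for p in cv2.boxPoints(r)],onz(d,*r[0],z))
m((0,150,120),(8,255,255),80,'red'); m((100,140,80),(125,255,255),27,'blue'); 
for n,u,v,z in[('plum',368,215,86),('peach',200,258,92),('post',305,350,0),('edge',380,318,0),('scale',292,190,150),('orj',421,226,100)]: print(n,onz(d,u,v,z))
s=dict(np.load('scene.npz'))
for n,u,v,z in[('peach',454,297,92),('postL',365,225,0),('postR',427,245,0),('plum',250,250,86)]: print('s',n,onz(s,u,v,z))
E
```

```text
red ((358.821533203125, 280.2877197265625), (15.53160572052002, 37.886024475097656), 86.8201675415039) [array([480.4, 126.9,  80. ]), array([486.3,  43.6,  80. ]), array([452.2,  41.6,  80. ]), array([446.4, 124.6,  80. ])] [466.3  84.2  80. ]
blue ((411.55889892578125, 278.9141845703125), (14.862103462219238, 30.848234176635742), 87.61405944824219) [array([489.6,  -5. ,  27. ]), array([493.5, -76.8,  27. ]), array([459.2, -77.8,  27. ]), array([455.4,  -6.4,  27. ])] [474.4 -41.4  27. ]
plum [611.5  65.   86. ]
peach [508.4 435.3  92. ]
post [306.9 202.3   0. ]
edge [383.6  28.4   0. ]
scale [650.5 231.4 150. ]
orj [586.  -50.5 100. ]
s peach [504.2 442.   92. ]
s postL [385.7 187.8   0. ]
s postR [360.2 328.7   0. ]
s plum [622.2  53.8  86. ]
```

View pics/crop1.png

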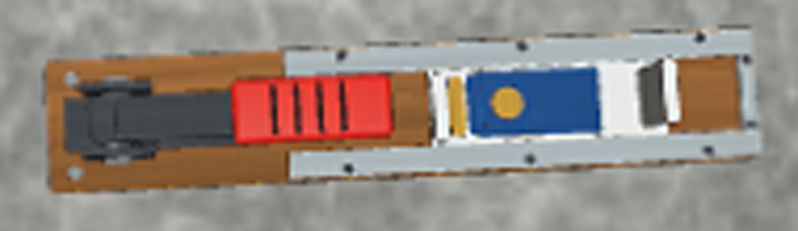

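```bash
python3 - <<'E'
from h import *
d=dict(np.load('top.npz')); s=dict(np.load('scene.npz'))
a=cv2.resize(d["image"][320:480,240:470],(575,400)); b=cv2.resize(s["image"][0:270,290:450],(237,400))
cv2.imwrite('pics/post.png',np.hstack([a,b])[:,:,::-1][:,:800])
P=lambda u,v:(285+u/4.2-.4,255+v/4.2-.4)
for n,u,v,z in[('bLt',47,62,10),('bLb',50,190,10),('rRt',752,27,22),('rRb',760,153,22),('rLt',285,48,22),('rLb',290,178,22),('tabTopt',668,60,80),('tabTopb',674,124,80),('tabTopc',671,92,80),('tabFrontTopt',664,60,80),('tabRear',679,92,80),('stud',508,103,38),('plateFront',432,100,20)]: print(n,onz(d,*P(u,v),z))
E
```

```text
bLt [493.8 227.4  10. ]
bLb [422.6 224.1  10. ]
rRt [ 518.1 -165.5   22. ]
rRb [ 448.1 -168.5   22. ]
rLt [502.7  95.1  22. ]
rLb [431.2  91.8  22. ]
tabTopt [ 494.1 -103.7   80. ]
tabTopb [ 460.4 -106.4   80. ]
tabTopc [ 477.2 -105.1   80. ]
tabFrontTopt [ 494.  -101.6   80. ]
tabRear [ 477.3 -109.3   80. ]
stud [473.  -25.7  38. ]
plateFront [475.3  13.5  20. ]
```

View pics/post.png

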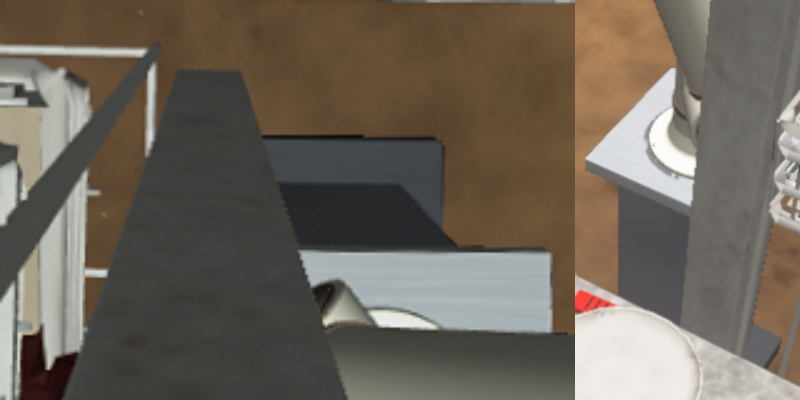

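```bash
python3 - <<'E'
from h import *
d=dict(np.load('top.npz')); s=dict(np.load('scene.npz'))
def az(c,u,v): o,r=ray(c,u,v); return o[:2],r[:2]/np.linalg.norm(r[:2])
def X(a,b):
    t=np.linalg.solve(np.c_[a[1],-b[1]],b[0]-a[0]); return a[0]+t[0]*a[1]
for tp in[(336,348),(379,480)]:
  for sp in [(290+683*0-0+ (107)*160/237,270*315/400),(290+130*160/237,5)]:
    print(tp,np.round(sp),X(az(d,*tp),az(s,*sp)).round())
o,r=ray(d,336,348);o2,r2=ray(d,310.8,348.4)
for z in(-500,-700,-850,-1000):print(z,onz(d,336,348,z),onz(d,310.8,348.4,z))
E
```

```text
(336, 348) [362. 213.] [231. 102.]
(336, 348) [378.   5.] [290. 122.]
(379, 480) [362. 213.] [232. 103.]
(379, 480) [378.   5.] [290. 123.]
-500 [ 275.5  117.5 -500. ] [ 272.7  201.  -500. ]
-700 [ 260.6  112.3 -700. ] [ 257.4  205.9 -700. ]
-850 [ 249.4  108.5 -850. ] [ 246.   209.5 -850. ]
-1000 [  238.2   104.6 -1000. ] [  234.5   213.2 -1000. ]
```

Pliers frame: the origin is at about (468.4, 62) and the feed direction is (-0.0645, 0.998). Three measurements agree to within 1.5 mm, and the lengths check (394 against 395 mm). The tab is at pliers x ≈ -167. The post's nearest corner is about (250, 107), so I'll watch the arm near it. Next I turn the jaws along the feed and travel.

Call:
{"op": "servo_tool", "data": {"rows": [[1, 0, 0, 0, 0, 0, 6.8], [1, 0, 0, 0, 0, 0, 6.8], [1, 0, 0, 0, 0, 0, 6.9], [1, -1.5, 3, 0, 0, 0, 0], [1, -2.4, 4.2, 0, 0, 0, 0], [1, -2.4, 4.2, 0, 0, 0, 0], [1, -2.4, 4.2, 0, 0, 0, 0], [1, -2.4, 4.2, 0, 0, 0, 0], [1, -2.4, 4.2, 0, 0, 0, 0], [1, -2.4, 4.2, 0, 0, 0, 0], [1, -2.4, 4.2, 0, 0, 0, 0], [1, -2.4, 4.2, 0, 0, 0, 0]]}}

```text
clock: 1.3
position: [439.5, -189.3, 242.2]
ee_rot: [-0.033, 0.999, 0.0, -0.0]
contact_force: [0.5, -0.6, 0.3]
gripper_width: 85.4
```

```bash
cat >> h.py <<'E'
O=np.array([468.4,62,0]);f=np.array([-.0645,.998,0])
def to(P):
    "tool-frame shift in cm from measured TCP to world P"
    s=read_state(); r=R.from_quat(s["ee_rot"]); return (r.inv().apply(np.asarray(P)-s["position"])/10).round(2)
def pl(p): p=np.asarray(p)-O; return np.round([p@f, p@np.array([f[1],-f[0],0]), p[2]],1)  # pliers x, lateral(+world x), z
def st():
    s=read_state(); r=R.from_quat(s["ee_rot"]).as_matrix(); print(round(s["clock"],2),'pos',s["position"].round(1),'pl',pl(s["position"]),'toolx',r[:,0].round(3),'y',r[:,1].round(3),'z',r[:,2].round(3),'F',s["contact_force"].round(1),'w',round(s["gripper_width"],1),'j',s["joints"].round(2))
E
python3 -c "
from h import *
st();print(to(O-167*f+[0,0,120]),to(O-167*f+[0,0,54]))"
```

```text
1.3 pos [ 439.5 -189.3  242.2] pl [-248.9  -45.1  242.2] toolx [-0.998 -0.065  0.   ] y [-0.065  0.998  0.   ] z [-0.  0. -1.] F [ 0.5 -0.6  0.3] w 85.4 j [-0.07  0.13 -0.34 -0.   -1.1  -1.44]
[-4.52  8.18 12.22] [-4.52  8.18 18.82]
```

```bash
python3 - <<'E'
from h import *
a=grab("top","pics/t1.png"); b=grab("scene","pics/s1.png")
print(proj(a,[0,0,0]),proj(a,[439,-189,242]),proj(b,[0,0,0]))
cv2.imwrite('pics/v1.png',np.hstack([a["image"][200:480,180:500],cv2.resize(b["image"][0:320,200:480],(245,280))])[:,:,::-1])
E
```

```text
[390.9 485.9] [508.9 291.4] [377.4  95.5]
```

View pics/v1.png

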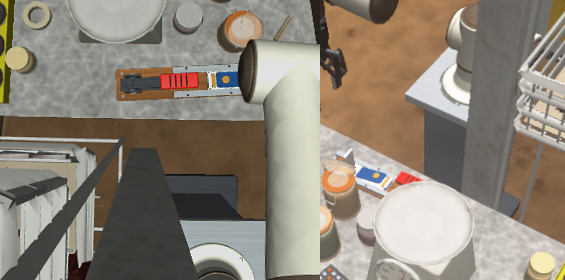

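The shoulder is offset to the robot's right, so the arm stays well clear of the post. The pliers are undisturbed. Next I go over the tab, descend and grip it.

Call:
{"op": "servo_tool", "data": {"rows": [[1, -2.2, 4.1, 3, 0, 0, 0], [1, -2.3, 4.1, 3, 0, 0, 0], [1, 0, 0, 4, 0, 0, 0], [1, 0, 0, 4, 0, 0, 0], [1, 0, 0, 3, 0, 0, 0], [1, 0, 0, 2, 0, 0, 0], [0, 0, 0, 0, 0, 0, 0], [0, 0, 0, 0, 0, 0, 0], [0, 0, 0, 0, 0, 0, 0], [0, 0, 0, 0, 0, 0, 0], [0, 0, 0, 0, 0, 0, 0], [0, 0, 0, 0, 0, 0, 0]]}}

```text
clock: 2.6
position: [475.9, -114.7, 59.7]
ee_rot: [-0.033, 0.999, 0.0, 0.002]
contact_force: [-0.2, 2.5, 6.5]
gripper_width: 6.9
```

```bash
python3 -c "
from h import *
st();print(to(O-83*f+[0,0,52]))"
```

```text
2.6 pos [ 475.9 -114.7   59.7] pl [-176.9   -3.9   59.7] toolx [-0.998 -0.066 -0.003] y [-0.066  0.998 -0.   ] z [ 0.003  0.    -1.   ] F [-0.2  2.5  6.5] w 6.9 j [ 0.1   0.38 -0.55  0.   -0.64 -1.6 ]
[-0.39  9.38  0.77]
```

Call:
{"op": "servo_tool", "data": {"rows": [[0, 0, 0.7, 0, 0, 0, 0], [0, 0, 1, 0, 0, 0, 0], [0, 0, 1, 0, 0, 0, 0], [0, 0, 1, 0, 0, 0, 0], [0, 0, 1, 0, 0, 0, 0], [0, 0, 1, 0, 0, 0, 0], [0, 0, 0.9, 0, 0, 0, 0], [0, 0, 0.7, 0, 0, 0, 0], [0, 0, 0.5, 0, 0, 0, 0], [0, 0, 0, 0, 0, 0, 0]]}}

```text
clock: 3.6
position: [470.7, -37.1, 59.7]
ee_rot: [-0.033, 0.999, -0.0, 0.001]
contact_force: [0.4, -1.5, 8.0]
gripper_width: 7.5
```

```bash
python3 - <<'E'
from h import *
st()
a=grab("top","pics/t2.png");b=grab("scene","pics/s2.png")
c=np.hstack([cv2.resize(a["image"][240:320,285:485],(500,200)),cv2.resize(b["image"][130:270,180:390],(300,200))]);cv2.imwrite('pics/v2.png',c[:,:,::-1])
E
```

```text
3.6 pos [470.7 -37.1  59.7] pl [-99.   -4.1  59.7] toolx [-0.998 -0.066 -0.002] y [-0.066  0.998 -0.001] z [ 0.002 -0.    -1.   ] F [ 0.4 -1.5  8. ] w 7.5 j [ 0.27  0.36 -0.59  0.   -0.62 -1.77]
```

View pics/v2.png

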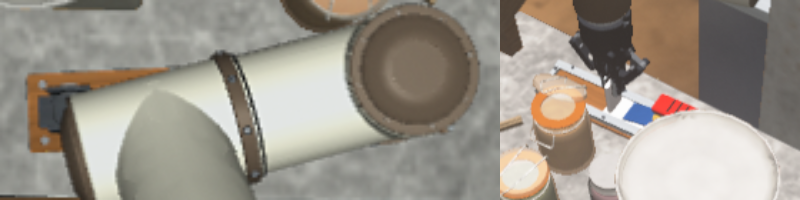

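The scene view shows the tab held and the case moved with it, the blue flap now close to the red grip. I keep pushing slowly toward the stop.

Call:
{"op": "servo_tool", "data": {"rows": [[0, 0, 0.4, 0, 0, 0, 0], [0, 0, 0.4, 0, 0, 0, 0], [0, 0, 0.3, 0, 0, 0, 0], [0, 0, 0.2, 0, 0, 0, 0], [0, 0, 0, 0, 0, 0, 0]]}}

```text
clock: 4.2
position: [469.9, -24.7, 59.7]
ee_rot: [-0.033, 0.999, -0.0, 0.001]
contact_force: [0.1, -4.1, 6.9]
gripper_width: 7.3
```

Call:
{"op": "servo_tool", "data": {"rows": [[0, 0, 0.2, 0, 0, 0, 0], [0, 0, 0.1, 0, 0, 0, 0], [0, 0, 0, 0, 0, 0, 0]]}}

```text
clock: 4.5
position: [469.6, -21.9, 59.7]
ee_rot: [-0.033, 0.999, -0.001, 0.001]
contact_force: [-0.0, -5.2, 8.0]
gripper_width: 7.2
```

```bash
python3 -c "
from h import *
st()"
```

```text
4.5 pos [469.6 -21.9  59.7] pl [-83.8  -4.2  59.7] toolx [-0.998 -0.066 -0.002] y [-0.066  0.998 -0.001] z [ 0.002 -0.001 -1.   ] F [-0.  -5.2  8. ] w 7.2 j [ 0.3   0.36 -0.6   0.   -0.62 -1.81]
```

Call:
{"op": "servo_tool", "data": {"rows": [[0, 0, 0.1, 0, 0, 0, 0], [0, 0, 0.1, 0, 0, 0, 0], [0, 0, 0, 0, 0, 0, 0]]}}

```text
clock: 4.8
position: [469.4, -20.5, 59.7]
ee_rot: [-0.033, 0.999, -0.001, 0.001]
contact_force: [-0.0, -8.7, 7.0]
gripper_width: 7.0
```

Call:
{"op": "servo_tool", "data": {"rows": [[0, 0, 0.1, 0, 0, 0, 0], [0, 0, 0.1, 0, 0, 0, 0], [0, 0, 0, 0, 0, 0, 0]]}}

```text
clock: 5.1
position: [469.1, -20.3, 59.9]
ee_rot: [-0.033, 0.999, -0.002, 0.0]
contact_force: [3.1, -20.3, 9.1]
gripper_width: 7.0
```

Fy jumped to -20 N and the motion stopped at pliers x = -82, so the case is home. I open the fingers a little, rise, close them and go above the grip.

Call:
{"op": "servo_tool", "data": {"rows": [[0, 0, -0.15, 0, 0, 0, 0], [0.35, 0, 0, 0, 0, 0, 0], [0.35, 0, 0, 0, 0, 0, 0], [0.35, 0, 0, 0, 0, 0, 0], [0.35, 0, 0, -2, 0, 0, 0], [0.35, 0, 0, -3, 0, 0, 0], [0.35, 0, 0, -3, 0, 0, 0], [0, -0.2, 2.5, 0, 0, 0, 0], [0, -0.2, 3, 0, 0, 0, 0], [0, 0, 2.5, 0, 0, 0, 0], [0, 0, 0, 0, 0, 0, 0], [0, 0, 0, 0, 0, 0, 0]]}}

```text
clock: 6.3
position: [467.0, 61.9, 138.0]
ee_rot: [-0.033, 0.999, -0.0, -0.0]
contact_force: [-0.3, 0.6, -0.1]
gripper_width: -0.0
```

```bash
python3 - <<'E'
from h import *
st();print(to(O+[0,0,93]))
a=grab("top","pics/t3.png");b=grab("scene","pics/s3.png")
c=np.hstack([cv2.resize(a["image"][240:320,285:485],(500,200)),cv2.resize(b["image"][130:270,180:390],(300,200))]);cv2.imwrite('pics/v3.png',c[:,:,::-1])
E
```

```text
6.3 pos [467.   61.9 138. ] pl [ -0.   -1.4 138. ] toolx [-0.998 -0.067  0.001] y [-0.067  0.998 -0.   ] z [-0.001 -0.    -1.   ] F [-0.3  0.6 -0.1] w -0.0 j [ 0.48  0.24 -0.51 -0.   -0.83 -1.98]
[-0.14  0.    4.5 ]
```

View pics/v3.png

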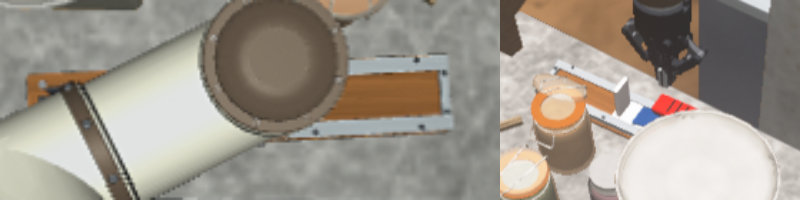

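The tab stands at its home place and the case stayed put. The shut fingers are over the pad at x = 0. I descend to press.

Call:
{"op": "servo_tool", "data": {"rows": [[0, -0.1, 0, 2, 0, 0, 0], [0, 0, 0, 1.5, 0, 0, 0], [0, 0, 0, 0.8, 0, 0, 0], [0, 0, 0, 0.4, 0, 0, 0], [0, 0, 0, 0, 0, 0, 0]]}}

```text
clock: 6.9
position: [468.1, 60.9, 91.1]
ee_rot: [-0.032, 0.999, -0.0, -0.001]
contact_force: [-1.2, -0.5, 1.2]
gripper_width: -0.2
```

Call:
{"op": "servo_tool", "data": {"rows": [[0, 0, 0, 0.3, 0, 0, 0], [0, 0, 0, 0.3, 0, 0, 0], [0, 0, 0, 0.2, 0, 0, 0], [0, 0, 0, 0, 0, 0, 0]]}}

```text
clock: 7.3
position: [468.8, 61.5, 83.5]
ee_rot: [-0.033, 0.999, 0.0, 0.0]
contact_force: [1.3, -3.0, 1.6]
gripper_width: -0.2
```

Call:
{"op": "servo_tool", "data": {"rows": [[0, 0, 0, 0.2, 0, 0, 0], [0, 0, 0, 0.2, 0, 0, 0], [0, 0, 0, 0, 0, 0, 0]]}}

```text
clock: 7.6
position: [468.6, 61.4, 79.3]
ee_rot: [-0.033, 0.999, -0.0, 0.0]
contact_force: [1.1, -2.4, 3.4]
gripper_width: 0.1
```

Call:
{"op": "servo_tool", "data": {"rows": [[0, 0, 0, 0.2, 0, 0, 0], [0, 0, 0, 0.1, 0, 0, 0], [0, 0, 0, 0, 0, 0, 0]]}}

```text
clock: 7.9
position: [468.6, 61.3, 76.9]
ee_rot: [-0.033, 0.999, -0.0, 0.0]
contact_force: [-0.6, -4.5, 7.2]
gripper_width: 0.0
```

Call:
{"op": "servo_tool", "data": {"rows": [[0, 0, 0, 0.1, 0, 0, 0], [0, 0, 0, 0.1, 0, 0, 0], [0, 0, 0, 0, 0, 0, 0]]}}

```text
clock: 8.2
position: [468.6, 61.1, 75.0]
ee_rot: [-0.033, 0.999, -0.0, 0.0]
contact_force: [-0.5, -4.4, 8.3]
gripper_width: 0.2
```

Call:
{"op": "servo_tool", "data": {"rows": [[0, 0, 0, 0.1, 0, 0, 0], [0, 0, 0, 0.1, 0, 0, 0], [0, 0, 0, 0, 0, 0, 0]]}}

```text
clock: 8.5
position: [468.3, 61.3, 72.2]
ee_rot: [-0.032, 0.999, 0.0, -0.0]
contact_force: [1.9, -3.2, 3.4]
gripper_width: -0.1
```

Call:
{"op": "servo_tool", "data": {"rows": [[0, 0, 0, 0.1, 0, 0, 0], [0, 0, 0, 0.1, 0, 0, 0], [0, 0, 0, 0, 0, 0, 0]]}}

```text
clock: 8.8
position: [468.4, 61.3, 71.0]
ee_rot: [-0.033, 0.999, -0.0, -0.0]
contact_force: [-1.0, -3.5, 11.5]
gripper_width: 0.5
```

The force peaked at 8.3 N, dropped to 3.4 N and then went hard at 11.5 N, which reads as the click. I lift so the pliers spring open, then go back over the tab.

Call:
{"op": "servo_tool", "data": {"rows": [[0, 0, 0, -0.6, 0, 0, 0], [0, 0, 0, -1.5, 0, 0, 0], [0, 0, 0, -2.5, 0, 0, 0], [0, 0, 0, -2.2, 0, 0, 0], [0.5, 0, -2.5, 0, 0, 0, 0], [0.5, 0, -3.2, 0, 0, 0, 0], [0.5, 0, -2.5, 0, 0, 0, 0], [0.5, 0, 0, 0, 0, 0, 0]]}}

```text
clock: 9.6
position: [473.0, -21.7, 137.6]
ee_rot: [-0.031, 1.0, 0.0, -0.001]
contact_force: [0.2, 0.4, -0.2]
gripper_width: 42.4
```

```bash
python3 - <<'E'
from h import *
st();print(to(O-82*f+[0,0,57]))
a=grab("top","pics/t4.png");b=grab("scene","pics/s4.png")
c=np.hstack([cv2.resize(a["image"][240:320,285:485],(500,200)),cv2.resize(b["image"][130:270,180:390],(300,200))]);cv2.imwrite('pics/v4.png',c[:,:,::-1])
E
```

```text
9.6 pos [473.  -21.7 137.6] pl [-83.8  -0.8 137.6] toolx [-0.998 -0.061  0.001] y [-0.061  0.998  0.001] z [-0.001  0.001 -1.   ] F [ 0.2  0.4 -0.2] w 42.4 j [ 0.3   0.24 -0.5  -0.   -0.83 -1.81]
[-0.09  0.18  8.07]
```

View pics/v4.png

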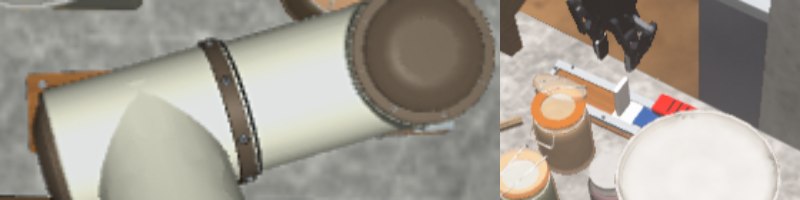

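The tab is at home under the open gripper, and the red grip is back up. I descend, grip, and draw back about 95 mm, to roughly x = -178.

Call:
{"op": "servo_tool", "data": {"rows": [[0.5, -0.1, 0.2, 2, 0, 0, 0], [0.5, 0, 0, 3, 0, 0, 0], [0.5, 0, 0, 2.2, 0, 0, 0], [0.5, 0, 0, 0.8, 0, 0, 0], [0, 0, 0, 0, 0, 0, 0], [0, 0, 0, 0, 0, 0, 0], [0, 0, 0, 0, 0, 0, 0], [0, 0, 0, 0, 0, 0, 0], [0, 0, 0, 0, 0, 0, 0]]}}

```text
clock: 10.6
position: [475.4, -19.7, 60.0]
ee_rot: [-0.033, 0.999, -0.001, 0.001]
contact_force: [3.0, -9.4, 1.7]
gripper_width: 7.3
```

Call:
{"op": "servo_tool", "data": {"rows": [[0, 0, -0.5, 0, 0, 0, 0], [0, 0, -1, 0, 0, 0, 0], [0, 0, -1, 0, 0, 0, 0], [0, 0, -1, 0, 0, 0, 0], [0, 0, -1, 0, 0, 0, 0], [0, 0, -1, 0, 0, 0, 0], [0, 0, -1, 0, 0, 0, 0], [0, 0, -1, 0, 0, 0, 0], [0, 0, -1, 0, 0, 0, 0], [0, 0, -0.8, 0, 0, 0, 0], [0, 0, -0.4, 0, 0, 0, 0], [0, 0, 0, 0, 0, 0, 0]]}}

```text
clock: 11.8
position: [482.0, -116.1, 59.2]
ee_rot: [-0.032, 0.999, -0.0, 0.001]
contact_force: [0.1, 1.2, 5.6]
gripper_width: 7.1
```

```bash
python3 -c "
from h import *
st()"
```

```text
11.8 pos [ 482.  -116.1   59.2] pl [-178.6    2.1   59.2] toolx [-0.998 -0.065 -0.002] y [-0.065  0.998 -0.   ] z [ 0.002 -0.    -1.   ] F [0.1 1.2 5.6] w 7.1 j [ 0.09  0.39 -0.54  0.   -0.64 -1.6 ]
```

Case is at x ≈ -178, beyond the -140 needed. I release, rise and move clear so I can look.

Call:
{"op": "servo_tool", "data": {"rows": [[0.5, 0, 0, 0, 0, 0, 0], [0.5, 0, 0, 0, 0, 0, 0], [0.5, 0, 0, 0, 0, 0, 0], [0.5, 0, 0, -2, 0, 0, 0], [0.5, 0, 0, -4, 0, 0, 0], [0.5, 0, 0, -4, 0, 0, 0], [0.5, 0, 0, -4, 0, 0, 0], [0.5, 0, 0, -3, 0, 0, 0], [0.5, 0, -4, 0, 0, 0, 0], [0.5, 0, -4, 0, 0, 0, 0], [0.5, 0, -4, 0, 0, 0, 0], [0.5, 0, -4, 0, 0, 0, 0]]}}

```text
clock: 13.0
position: [490.9, -276.2, 228.1]
ee_rot: [-0.033, 0.999, 0.0, -0.0]
contact_force: [0.9, 0.7, 1.0]
gripper_width: 42.7
```

Call:
{"op": "servo_tool", "data": {"rows": [[0.5, 0, -4, 0, 0, 0, 0], [0.5, 0, -3, 0, 0, 0, 0], [0.5, 0, 0, 0, 0, 0, 0]]}}

```text
clock: 13.3
position: [495.2, -347.7, 226.9]
ee_rot: [-0.03, 1.0, 0.0, -0.001]
contact_force: [-0.5, 1.5, 0.4]
gripper_width: 42.8
```

```bash
python3 - <<'E'
from h import *
st()
a=grab("top","pics/t5.png");b=grab("scene","pics/s5.png")
c=np.vstack([cv2.resize(a["image"][190:310,180:480],(800,320),interpolation=2),cv2.resize(b["image"][170:275,180:480],(800,280),interpolation=2)]);cv2.imwrite('pics/v5.png',c[:,:,::-1])
E
```

```text
13.3 pos [ 495.2 -347.7  226.9] pl [-4.106e+02  3.000e-01  2.269e+02] toolx [-0.998 -0.061  0.002] y [-0.061  0.998  0.   ] z [-0.002  0.    -1.   ] F [-0.5  1.5  0.4] w 42.8 j [-0.34  0.36 -0.07  0.   -1.14 -1.17]
```

View pics/v5.png

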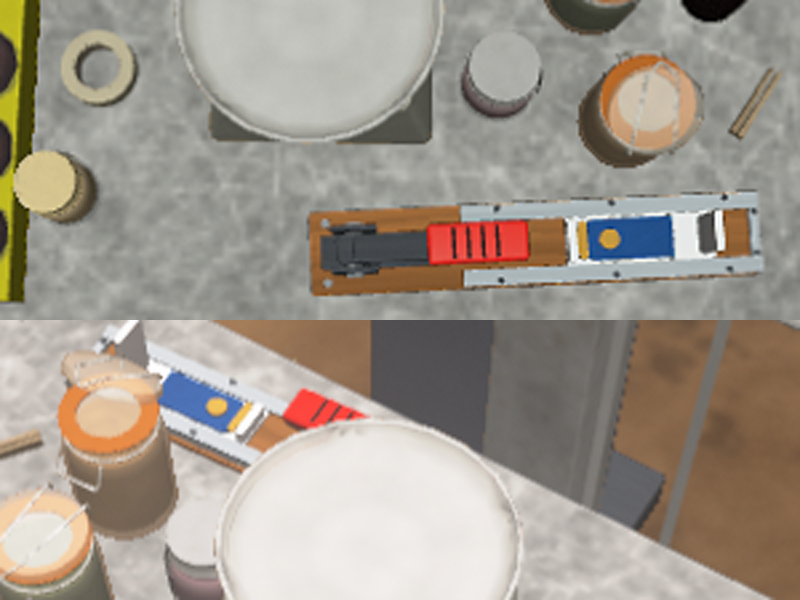

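The closed-looking case is clear of the red grip, the jars are in place and nothing else moved. I triangulate the stud's height to confirm it is shut.

```bash
python3 - <<'E'
from h import *
def tri(a,p,b,q):
    o,r=ray(a,*p);o2,r2=ray(b,*q); t=np.linalg.lstsq(np.c_[r,-r2],o2-o,rcond=None)[0]; A=o+t[0]*r;B=o2+t[1]*r2; return ((A+B)/2).round(1),np.linalg.norm(A-B).round(1)
def stud(d,c):
    h=cv2.cvtColor(d["image"],cv2.COLOR_RGB2HSV); k=cv2.inRange(h,(12,110,110),(28,255,255)); n,l,s,ct=cv2.connectedComponentsWithStats(k)
    i=1+np.argmin(np.linalg.norm(ct[1:]-c,axis=1)); print(s[i],ct[i]); return ct[i]
def red(d,box):
    h=cv2.cvtColor(d["image"],cv2.COLOR_RGB2HSV);k=cv2.inRange(h,(0,150,120),(8,255,255));x0,y0,x1,y1=box;m=np.zeros_like(k);m[y0:y1,x0:x1]=k[y0:y1,x0:x1];return cv2.minAreaRect(cv2.findNonZero(m))
a=dict(np.load('top.npz'));b=dict(np.load('scene.npz'))
p=tri(a,stud(a,(408.7,279.6)),b,stud(b,(261.4,201.9)));print('stud',p,pl(p[0]))
print('red now',red(a,(330,265,385,295)), onz(a,352+0,280,80))
i0=cv2.imread('pics/top0.png')[:,:,::-1]; print('red then',red({'image':i0},(330,265,385,295)))
print('flap len now', pl(onz(a,180+588/2.667,190+240/2.667,27)),pl(onz(a,180+673/2.667,190+238/2.667,27)))
h=lambda i:i[185:275,180:385].astype(int); print('jar-region diff',np.abs(h(i0)-h(a["image"])).max(2).__gt__(40).sum())
E
```

```text
[405 276   7   7  41] [408.24390244 279.        ]
[258 200   7   6  34] [261.         202.26470588]
stud (array([474. , -33.6,  25.2]), np.float64(1.0)) [-95.8  -0.6  25.2]
red now ((358.821533203125, 280.2877197265625), (15.53160572052002, 37.886024475097656), 86.8201675415039) [466.7  99.2  80. ]
red then ((358.821533203125, 280.2877197265625), (15.53160572052002, 37.886024475097656), 86.8201675415039)
flap len now [-77.8  -1.8  27. ] [-151.9   -3.9   27. ]
jar-region diff 0
```

```bash
python3 -c "
from bench import *
print(job_done())"
```

```text
the job is handed in; nothing more can be done
None
```

The job is done and handed in: the case was pushed home, its stud clicked shut with the pliers, and the closed case drawn back clear of the pliers' arm. It took about 13 s of the 45 s.

- **Push home:** I gripped the tab and slid the case until it met the stop. It stopped at tab x ≈ -82 mm, and the force rose to about 20 N.
- **Press:** With the fingers closed, I pressed the red grip about 20 mm down. The force peaked at 8.3 N, fell to 3.4 N at the click, then rose to 11.5 N as the die came to rest on the stud. I then lifted off and the pliers sprang open.
- **Draw back:** I pulled the case back by its tab to x ≈ -179 mm (it is clear behind -140 mm), let go and moved the arm away.

**Last checks:**
- **Stud:** it measures 25 mm high from the two views. The shut height is 27 mm, and I worked out about 38 mm for an open flap.
- **Grip:** the red grip is exactly where it was at the start.
- **Jars:** the top-view area covering the pliers' red grip and both jars is unchanged from the first picture.

No final check failed. The gripper closed on the tab about 8 mm higher than I commanded, and on the first grip about 10 mm further back. The grip held, so this had no effect on the result.

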